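Fit the clean filter in the welding fume extractor

ROBOT

A 6-joint arm with a two-finger parallel gripper is mounted at the origin on the work surface. World frame = base frame: x ahead of the robot, y to its left, z up, the work surface at z = 0. Lengths are in m, angles in rad, forces in N, time in s.
With the tool pointing down it reaches from about 0.35 to 0.775 m from the base axis. Payload 7.3 kg.
Tool frame: the origin (TCP) lies between the finger pads; the fingertips stand 14 mm ahead of it and the grasp point (between the pads) lies 5 mm behind it; z points along the fingers, y is the line along which they close (so a half turn about z gives the same grasp; the last joint's range is limited). The gripper opens to 92 mm and grips with 3 to 60 N. Pads are 19 mm wide; open, the fingers measure 130 mm over their backs; the gripper's body (75 mm by 190 mm) begins 47 mm behind the grasp point.
Start: joints at [-1.256, 0.342, 1.524, -0, 1.275, -0.146], TCP at [0.233, -0.47, 0.241] pointing down, gripper open.
Joint ranges: [-2.53, 2.53], [-0.77, 2.02], [0.04, 2.7], [-1, 4.14], [0.28, 2.66], [-3.11, 3.11]. Speed limits (rad/s): [2.57, 2.57, 3.14, 3.14, 3.14, 3.14].

INTERFACE

Orientations are given as [roll, pitch, yaw] about the fixed x, y, z axes, in that order (R = Rz(yaw) Ry(pitch) Rx(roll)).
In Python, from cell import robot, eyes gives the robot as it stands. The module is installed in compiled form; this text tells all that it offers.
- The arm moves only by the shell command python3 -m handwheel 'ROWS' [FORCE]. ROWS is JSON, one flat list of numbers, 5 for each row, row after row: the shift along the world's x, y, z in mm, then the turn about the world's z in rad, then the opening, from 0 (shut) to 1 (fully open). In form: [x, y, z, spin, jaw, x, y, z, spin, jaw, ...]. A call has 1 to 8 rows; each row shifts and turns the commanded pose from where the row before left it; what a row does not reach is not made up. A row lasts 1/10 s, in which the tool goes at most 50 mm and 8.59 degrees, less where a joint would pass 70% of its speed; a pose out of reach is approached as far as the arm can. A call with a gripper value outside its range is refused whole. The fingers move at their own pace and stop on an object; FORCE is the grip in N (left out, the last holds). Time passes only in rows, so rows that do not move let the fingers close. It gives the time, the measured TCP pose, the force, the opening and the grip force at its end, in the units of the state.
- robot.observe(): the state, without advancing time (a new reading comes with each control period).
- eyes.read_camera(name): name is "side" or "top"; returns (picture, depth): 400x640x3 uint8, blue, green, red; 400x640 float32, m along the optical axis (not along the pixel's ray), 0 where there is no reading.
- eyes.calibration(name): a dict with "fx", "fy", "cx", "cy" (pixels), "dist_coeffs" ([k1, k2, p1, p2, k3] as OpenCV has them; the pictures are not rectified), "world_to_cam" (4x4, takes a point from world to camera coordinates). Camera axes: x right, y down, z forward; pixel columns grow to the right and rows downward; lengths in m; the calibration is good to about 2 mm. A picture is of the moment at which its call begins. calibration takes no time and is no camera call.
- robot.hand_in(): hands the job in; it is judged then, once.
The state is a dict: "time": time; "qpos": joint angles; "qvel": joint speeds; "joint_efforts": joint torques, N m; "tool_pos": TCP position; "tool_rot": TCP orientation; "contact_force": force on the tool from outside, world axes, zero at the start; "torque": the same for the moment, N m; "opening": finger opening in m; "grip_force": force on a finger pad.
Only numpy, scipy, OpenCV 4.12 (cv2) and the standard library are available. Lean on these libraries where they do the work, as an engineer would, in place of code of your own. Each camera call takes 0.05 s, during which the arm holds its last target. There are 200 camera calls.

TASK

Lift the clean filter panel (white face, green tab) up and off its hook and slide it down into the slot in the top of the blue fume extractor until it is fully home, without letting it drop in. Then switch the extractor on by pushing its red lever all the way over, away from its starting side. Leave the sooty filter (black) hanging where it is.

Things in the scene. Friction and masses are not known exactly. Their poses are not given: they have to be found in the camera images.
- clean_filter: flat panel, hanging: aluminium frame 110 wide (its y) x 110 high x 12 thick (x), white faces. On top a green tab, also 12 thick: a window 36 wide, 36 high (110 to 146 above the underside) that the peg passes through, then a solid grip bar 52 wide, 30 high, its top 176 above the underside. About 0.35 kg. Origin: centre of underside; z up. Front and back are alike.
- sooty_filter: the used one, to be left hanging: the same shape and size with black face and black tab. Origin: centre of its underside; z up.
- stand_a_peg (a point): point on the axis of the clean filter's peg, 170 above the table, about where the panel hangs. Peg: rod of diameter 8 from a thin post (50 to the stand's +x; nothing is higher than the peg) to 35 on the -x side, where the tip turns up (top 14 above the axis). Raised 14 to 24 mm, the panel comes off along the stand's -x. Axes of the stand; z up.
- stand_b_peg (a point): point on the axis of the sooty filter's peg, 170 above the table, about where the panel hangs. Peg: rod of diameter 8 from a thin post (50 to the stand's +x; nothing is higher than the peg) to 35 on the -x side, where the tip turns up (top 14 above the axis). Raised 14 to 24 mm, the panel comes off along the stand's -x. Axes of the stand; z up.
- extractor: blue box 200 (x) x 260 (y) x 130 high, fixed; origin at the centre of its underside, z up. In its top, at x -20, y +50 mm, is the upright slot with flared steel lips 11 mm high round its mouth; at x 0, y -85 mm the switch lever on a yellow plate; a short hose spigot on the +x side.
- slot_floor (a point): centre of the slot's bottom, 110 below the box's top, 20 above the table. The slot is 114 long (y), 14.2 wide (x), 110 deep. When the filter is fully home its underside rests here and its frame is flush with the box's top, only the tab standing out. Axes of the box: the panel's thickness lies along x, either way round.
- slot_mouth (a point): centre of the slot at the level of the box's top (130 mm above the table).
- switch (a joint): the switch lever, rad: 0 = off, leaning to the box's -x; grows as its tip is pushed to the box's +x; 1.0 = fully on. It stays where it is left.
- switch_tip (a point): tip of the red lever; the lever is 80 mm long and hinged at its foot about the box's y.
Not all that is in view belongs to the job. Leave any pink or purple look-alike of the clean_filter alone.

How it is judged:
By the outcome, as a careful person would: the job done as asked, in the order asked, and still so for the second after the job is handed in, with the robot touching nothing.
It also fails if it takes over 64 s, if anything falls off the work surface, if the arm or the gripper's body presses on something with over 40 N, if the wrist force passes 120 N, or if a joint passes its speed limit or range.

## Working session

There is one attempt and no reset: what is moved stays moved. The work goes in short steps, Python scripts to look and compute and a shell command to move; the robot and the scene stay as the last step left them, time stands still between calls to the robot, and variables do not carry over. Pictures are saved under pics/ and viewed, at most 10 in all, crops included, and the job is handed in when it is done.

```bash
mkdir -p pics; cat > h.py <<'E'
import numpy as np, cv2
from cell import robot, eyes
def cam(n):
    c=eyes.calibration(n); K=np.array([[c['fx'],0,c['cx']],[0,c['fy'],c['cy']],[0,0,1]]); return K,np.array(c['dist_coeffs'],float),np.array(c['world_to_cam'])
def pts(n,uv,d):
    """pixels (N,2)+depth -> world"""
    K,D,T=cam(n); p=cv2.undistortPoints(np.array(uv,float).reshape(-1,1,2),K,D)[:,0]
    P=np.c_[p,np.ones(len(p))]*np.array(d).reshape(-1,1); return (P-T[:3,3])@T[:3,:3]
def ray(n,uv):
    K,D,T=cam(n); o=-T[:3,:3].T@T[:3,3]; return o,pts(n,uv,np.ones(len(uv)))-o
def onz(n,uv,z):
    o,d=ray(n,uv); return o+d*((z-o[2])/d[:,2:3])
def cloud(n,d):
    v,u=np.nonzero(d>0); W=np.full(d.shape+(3,),np.nan); W[v,u]=pts(n,np.c_[u,v],d[v,u]); return W
def proj(n,P):
    K,D,T=cam(n); return cv2.projectPoints(np.array(P,float).reshape(-1,3),cv2.Rodrigues(T[:3,:3])[0],T[:3,3],K,D)[0][:,0]
E
python3 - <<'E'
from h import *
for n in('side','top'):
    p,d=eyes.read_camera(n); cv2.imwrite(f'pics/{n}0.png',p); np.save(n+'0.npy',d)
    o,dd=ray(n,[[320,200]]); print(n,o.round(3),dd.round(3),(d>0).mean())
s=robot.observe(); print(s['tool_pos'],s['tool_rot'],s['time'])
E
```

```text
side [0.237 0.712 0.784] [[ 0.314 -0.703 -0.638]] 0.995984375
top [0.414 0.005 1.304] [[ 0.091  0.015 -0.996]] 0.9959375
[ 0.23335546 -0.46991763  0.24011711] [-3.14026564e+00 -1.85771007e-04  4.60787517e-01] 0.1
```

View pics/side0.png

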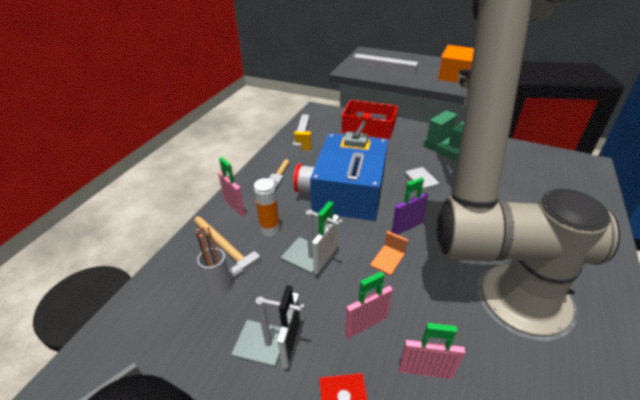

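View pics/top0.png

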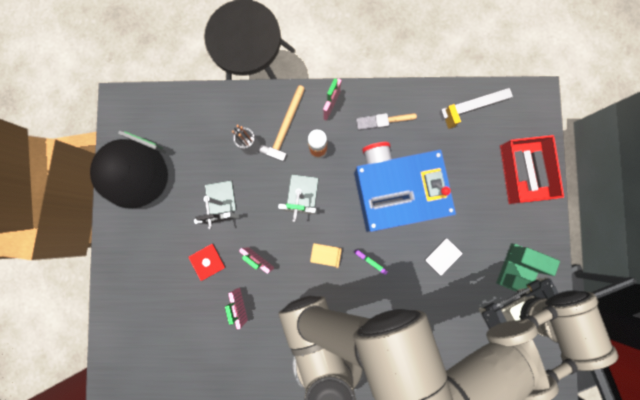

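The clean filter is at side (327,240) / top (297,208): white face, green tab, on a stand. The other green-tabbed panels are look-alikes, either pink (side (372,305), (435,355), (230,190)) or purple (side (410,210)). The black one at side (290,320) / top (213,217) is the sooty filter. The extractor is at top (405,190), with its slot at (391,200) and its lever at (440,187).

```bash
python3 - <<'E'
from h import *
p=cv2.imread('pics/top0.png'); d=np.load('top0.npy'); W=cloud('top',d)
hsv=cv2.cvtColor(p,cv2.COLOR_BGR2HSV)
def big(m,x0,x1,y0,y1):
    M=np.zeros_like(m); M[y0:y1,x0:x1]=m[y0:y1,x0:x1]
    return max(cv2.findContours(M,cv2.RETR_EXTERNAL,cv2.CHAIN_APPROX_NONE)[0],key=cv2.contourArea),M
def rect(n,c,z):
    b=cv2.boxPoints(cv2.minAreaRect(c)); w=onz(n,b,z)[:,:2]
    e=[w[1]-w[0],w[2]-w[1]]; L=max(e,key=np.linalg.norm)
    print('px',b.mean(0).round(1),'ctr',w.mean(0).round(4),'sides',[round(float(np.linalg.norm(x)),4) for x in e],'yaw long',round(float(np.arctan2(L[1],L[0])),4))
g=cv2.inRange(hsv,(45,80,40),(85,255,255)); c,M=big(g,270,330,190,230); print('green');
zz=W[...,2][M>0]; print(np.percentile(zz,[10,50,90])); rect('top',c,.204)
b=cv2.inRange(hsv,(100,120,50),(125,255,255)); c,M=big(b,345,470,140,240); m=np.zeros_like(M); cv2.drawContours(m,[c],-1,255,-1)
zz=W[...,2][M>0]; print('box z',np.percentile(zz,[10,50,90]))
t=((W[...,2]>.12)&(M>0)).astype(np.uint8)*255; 
c,_=big(t,345,470,140,240); rect('top',c,.13)
hole=((W[...,2]<.115)).astype(np.uint8)*255; c,_=big(hole,372,412,188,214); rect('top',c,.13); rect('top',c,.141)
lip=((W[...,2]>.134)).astype(np.uint8)*255; c,_=big(lip,365,418,183,218); rect('top',c,.141)
rd=cv2.inRange(hsv,(0,150,80),(8,255,255))|cv2.inRange(hsv,(172,150,80),(180,255,255)); c,M=big(rd,425,460,170,205)
P=W[M>0]; print('lever',P.min(0),P.max(0),P[P[:,2].argmax()])
# white face: side cam
q=cv2.imread('pics/side0.png'); ds=np.load('side0.npy'); Ws=cloud('side',ds)
hs=cv2.cvtColor(q,cv2.COLOR_BGR2HSV); gs=cv2.inRange(hs,(45,80,40),(85,255,255)); c,M=big(gs,305,345,195,245)
P=Ws[M>0]; print('side green', P.min(0),P.max(0))
a=cv2.resize(p[130:245,190:470],None,fx=2.8,fy=2.8,interpolation=2); bb=cv2.resize(q[120:290,260:460],None,fx=1.6,fy=1.6,interpolation=2)
can=np.zeros((600,800,3),np.uint8); can[:a.shape[0],:a.shape[1]]=a; can[a.shape[0]:a.shape[0]+bb.shape[0],:bb.shape[1]]=bb; cv2.imwrite('pics/crop.png',can)
E
```

```text
green
[0.18040642 0.20249631 0.2061586 ]
px [294.9 206.6] ctr [0.496  0.0913] sides [0.0129, 0.0518] yaw long -1.7112
box z [nan nan nan]
px [405.9 189.9] ctr [ 0.5499 -0.2362] sides [0.2644, 0.1991] yaw long -1.3799
px [390.7 199.5] ctr [ 0.5208 -0.1899] sides [0.1118, 0.0129] yaw long -1.3808
px [390.7 199.5] ctr [ 0.5198 -0.1881] sides [0.1107, 0.0128] yaw long -1.3808
px [394.1 199.3] ctr [ 0.5203 -0.1981] sides [0.1283, 0.0379] yaw long -1.3807
lever [ 0.52534223 -0.33256253  0.22543573] [ 0.54424601 -0.31257511  0.24303286] [ 0.53507002 -0.31869729  0.24303286]
side green [nan nan nan] [nan nan nan]
```

View pics/crop.png

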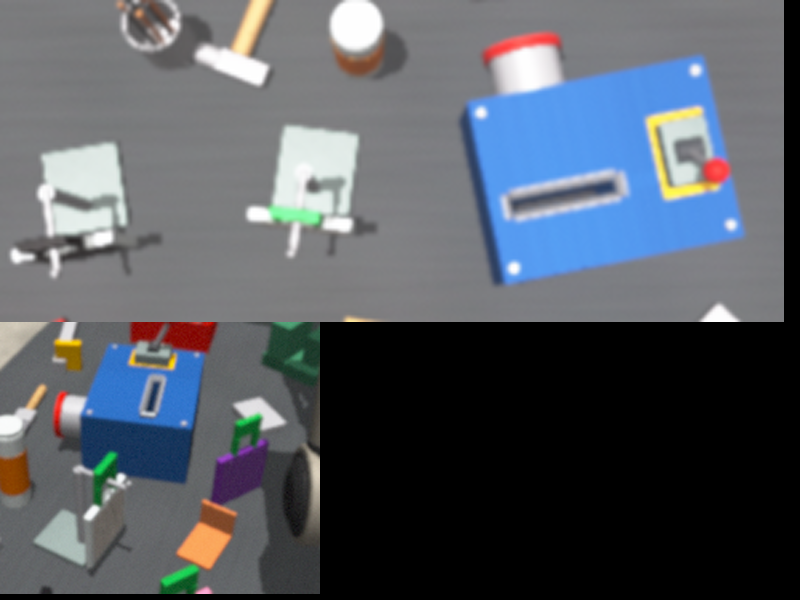

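The crop confirms it: the white-faced panel with the green tab is on the right-hand stand, with its tab at crop (295,215). The black one hangs on the left stand. The slot is at crop (565,195) and the lever ball at (716,170). I'm moving above the grip bar.

```bash
python3 -m handwheel '[0,0,35,0.1,1,0,0,35,0.1,0.5,0,0,30,0.1,0.5,20,40,0,0.1,0.5,20,40,0,0.1,0.5,20,40,0,0.1,0.5,20,40,0,0.1,0.5,20,40,0,0.1,0.5]' 40
python3 -m handwheel '[20,40,0,0.1,0.5,20,40,0,0.07,0.5,20,40,0,0,0.5,20,45,0,0,0.5,20,45,0,0,0.5,20,45,0,0,0.5,20,45,0,0,0.5,20,45,0,0,0.5]'
```

```text
time: 0.9
tool_pos: [0.3338, -0.2685, 0.3405]
tool_rot: [-3.141, -0.0, 1.264]
contact_force: [0.7, 0.3, 0.3]
opening: 0.0467
grip_force: 0.0
time: 1.7
tool_pos: [0.4937, 0.0769, 0.3405]
tool_rot: [-3.141, 0.0, 1.431]
contact_force: [1.2, -1.5, 0.1]
opening: 0.0459
grip_force: 0.0
```

```bash
python3 -m handwheel '[2,14,-20,0,0.5,0,0,-30,0,0.5,0,0,-30,0,0.5,0,0,-25,0,0.5,0,0,-20,0,0.5,0,0,-10,0,0.5,0,0,-4,0,0.5,0,0,0,0,0.5]' 
python3 -m handwheel '[0,0,0,0,0.1,0,0,0,0,0,0,0,0,0,0,0,0,0,0,0,0,0,0,0,0,0,0,0,0,0]' 50
python3 - <<'E'
from h import *
p,d=eyes.read_camera('side'); cv2.imwrite('pics/s1.png',cv2.resize(p[150:300,240:440],None,fx=4,fy=4,interpolation=2))
E
```

```text
time: 2.5
tool_pos: [0.4956, 0.0887, 0.2018]
tool_rot: [3.142, 0.0, 1.431]
contact_force: [0.5, 0.9, -0.0]
opening: 0.0457
grip_force: 0.0
time: 3.1
tool_pos: [0.4958, 0.0887, 0.202]
tool_rot: [3.141, -0.0, 1.431]
contact_force: [0.3, 1.1, 1.9]
opening: 0.0117
grip_force: 50.0
```

View pics/s1.png

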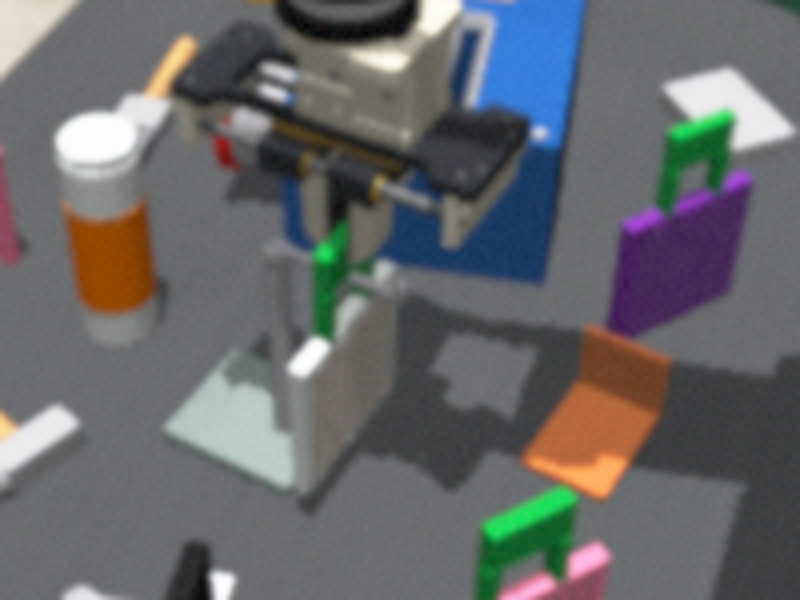

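The view shows the bar at (335,250) held between the fingers, above the peg at (380,280). Next I lift it 19 mm and slide it off along the stand's -x.

```bash
python3 -m handwheel '[0,0,7,0,0,0,0,6,0,0,0,0,6,0,0,0,0,0,0,0]' 
python3 -m handwheel '[-10,1.4,0,0,0,-10,1.4,0,0,0,-10,1.4,0,0,0,-10,1.4,0,0,0,-10,1.4,0,0,0,-10,1.4,0,0,0,-10,1.4,0,0,0,0,0,0,0,0]'
```

```text
time: 3.55
tool_pos: [0.4959, 0.0888, 0.2217]
tool_rot: [3.14, -0.0, 1.431]
contact_force: [0.1, 0.1, -2.8]
opening: 0.0116
grip_force: 50.0
time: 4.35
tool_pos: [0.4241, 0.0988, 0.2208]
tool_rot: [-3.141, 0.0, 1.431]
contact_force: [-0.2, 0.3, -2.6]
opening: 0.0115
grip_force: 50.0
```

```bash
python3 -m handwheel '[0,0,30,0,0,0,0,40,0,0,0,0,40,0,0,0,0,30,0,0,10,-30,0,0.06,0,12,-36,0,0.06,0,12,-36,0,0.06,0,12,-36,0,0.06,0]' 
python3 -m handwheel '[12,-36,0,0.06,0,12,-36,0,0.03,0,12,-36,0,0,0,10,-30,0,0,0,4,-13,0,0,0,0,0,0,0,0,0,0,0,0,0]'
python3 - <<'E'
from h import *
s=robot.observe(); print(s['tool_pos'],s['tool_rot'])
for n in('side','top'):
    p,d=eyes.read_camera(n); np.save(n+'2.npy',d); cv2.imwrite(f'pics/{n}2f.png',p)
    c=(proj(n,s['tool_pos']-[0,0,.1])[0]).astype(int); print(n,c)
    x=max(0,c[0]-100);y=max(0,c[1]-75); cv2.imwrite(f'pics/{n}2.png',cv2.resize(p[y:y+150,x:x+200],None,fx=4,fy=4,interpolation=2)); print(x,y)
E
```

```text
time: 5.15
tool_pos: [0.472, -0.0409, 0.3609]
tool_rot: [3.141, 0.0, 1.674]
contact_force: [0.1, 0.3, -1.9]
opening: 0.0117
grip_force: 50.0
time: 5.85
tool_pos: [0.5213, -0.1897, 0.3605]
tool_rot: [-3.141, -0.001, 1.761]
contact_force: [-0.5, 0.3, -2.1]
opening: 0.0115
grip_force: 50.0
[ 0.52133096 -0.18972491  0.3605459 ] [-3.14137006e+00 -9.91337155e-04  1.76085226e+00]
side [357 128]
257 53
top [398 194]
298 119
```

View pics/side2.png

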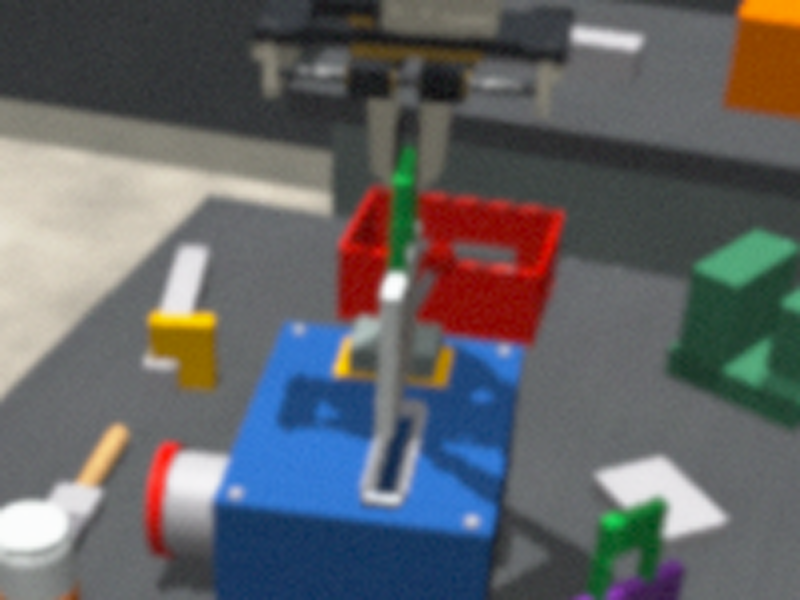

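View pics/top2.png

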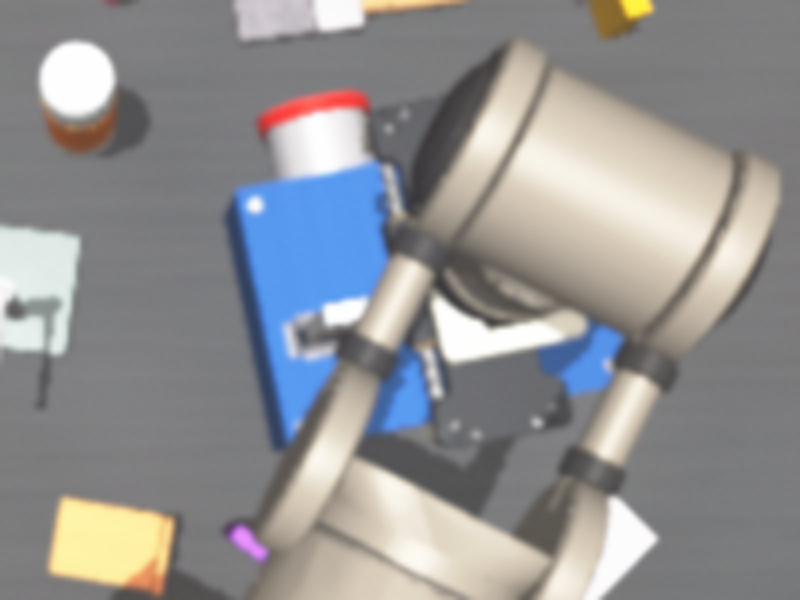

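Both views show the panel held upright over the slot. In the side view its near edge runs from (397,285) to (385,440), above the mouth at (395,460); in the top view the mouth is at (320,330). Its in-hand offset is about 2.5 mm along y, so I shift for that and lower gently.

```bash
python3 -m handwheel '[0,-3,0,0,0,0,0,-15,0,0,0,0,-15,0,0,0,0,-8,0,0,0,0,-4,0,0,0,0,0,0,0]' 
python3 - <<'E'
from h import *
s=robot.observe(); t=s['tool_pos']; print(t)
p,d=eyes.read_camera('side')
a=.19; ex=np.array([np.cos(a),np.sin(a),0]); ey=np.array([-ex[1],ex[0],0])
c=t+ey*.0025; c[2]=t[2]-.1738
print('near end edge mid top/mid/bottom',proj('side',[c+ey*.055+[0,0,h] for h in(.105,.06,.02)]).round(1))
# bright strip centre per row, near face
g=cv2.cvtColor(p,cv2.COLOR_BGR2GRAY).astype(int)
for h in(.105,.06,.02):
    u,v=proj('side',[c+ey*.055+[0,0,h]])[0].round().astype(int); print(v,u,g[v,u-8:u+9])
cv2.imwrite('pics/s3.png',cv2.resize(p[100:200,300:420],None,fx=6,fy=6,interpolation=2))
E
```

```text
time: 6.55
tool_pos: [0.5214, -0.1932, 0.3187]
tool_rot: [-3.141, -0.0, 1.761]
contact_force: [-0.9, 0.2, -2.4]
opening: 0.0116
grip_force: 50.0
[ 0.52142075 -0.19315703  0.31866235]
near end edge mid top/mid/bottom [[355.1 141.7]
 [354.3 155.9]
 [353.7 168. ]]
142 355 [ 73  70  72  76 100 126 140 148 140 120  92  85  76  82  82  80  84]
156 354 [ 65  65  66  67  82 111 128 132 127 112  96  85  87  91 101 109 111]
168 354 [114 121 145 169 159 142 138 138 128 104  85 101 147 171 157 126 110]
```

View pics/s3.png

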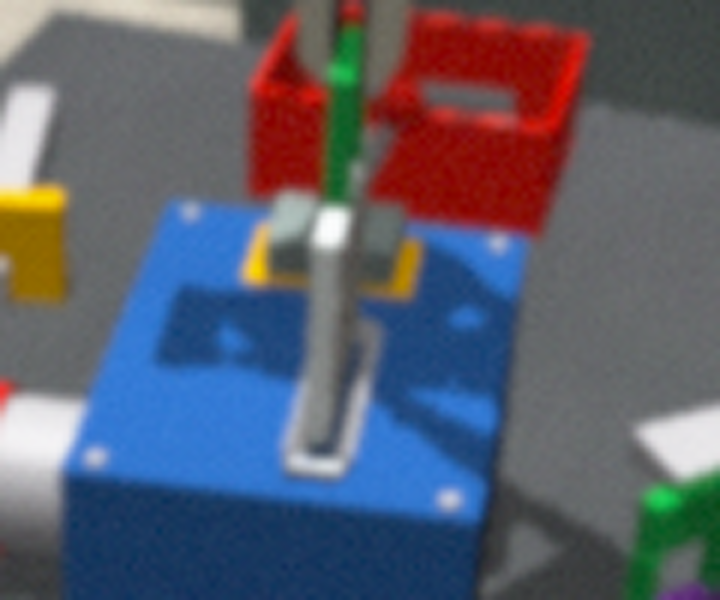

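The near edge, from (330,230) to (318,440), sits within a pixel of the prediction and just over the mouth, whose near end is at (318,462). Continuing down slowly.

```bash
python3 -m handwheel '[0,0,-4,0,0,0,0,-4,0,0,0,0,-4,0,0,0,0,-4,0,0,0,0,0,0,0]' 
python3 -c "
from h import *
s=robot.observe();print(s['tool_pos'],s['contact_force'],s['torque'])"
```

```text
time: 7.1
tool_pos: [0.5212, -0.1933, 0.3019]
tool_rot: [-3.141, -0.001, 1.761]
contact_force: [-0.5, -0.0, -3.5]
opening: 0.0117
grip_force: 50.0
[ 0.52119414 -0.19332551  0.30193308] [-0.45264768 -0.01561692 -3.48896218] [-0.0115033  -0.14792461 -0.00101759]
```

Underside is at about 128 mm, inside the lips, with no contact. Going deeper.

```bash
python3 -m handwheel '[0,0,-5,0,0,0,0,-5,0,0,0,0,-5,0,0,0,0,-5,0,0,0,0,0,0,0]' 
python3 -m handwheel '[0,0,-6,0,0,0,0,-6,0,0,0,0,-6,0,0,0,0,-6,0,0,0,0,0,0,0]'
```

```text
time: 7.6
tool_pos: [0.5212, -0.1933, 0.2818]
tool_rot: [-3.141, -0.001, 1.761]
contact_force: [1.0, 0.1, -1.3]
opening: 0.0119
grip_force: 50.0
time: 8.1
tool_pos: [0.5211, -0.1932, 0.2576]
tool_rot: [-3.14, -0.001, 1.761]
contact_force: [0.6, 0.9, -2.2]
opening: 0.0115
grip_force: 50.0
```

```bash
python3 -m handwheel '[0,0,-7,0,0,0,0,-7,0,0,0,0,-7,0,0,0,0,-7,0,0,0,0,-7,0,0,0,0,-7,0,0,0,0,-7,0,0,0,0,0,0,0]' 
python3 -m handwheel '[0,0,-4,0,0,0,0,-4,0,0,0,0,-2,0,0,0,0,-1,0,0,0,0,0,0,0]'
```

```text
time: 8.9
tool_pos: [0.521, -0.1932, 0.2085]
tool_rot: [-3.14, -0.001, 1.761]
contact_force: [-0.1, 0.2, -3.4]
opening: 0.0118
grip_force: 50.0
time: 9.4
tool_pos: [0.5215, -0.1934, 0.1987]
tool_rot: [3.142, -0.0, 1.761]
contact_force: [0.1, -0.9, -2.1]
opening: 0.0114
grip_force: 50.0
```

```bash
python3 -m handwheel '[0,0,-1,0,0,0,0,-1,0,0,0,0,-1,0,0,0,0,0,0,0]' 
python3 -m handwheel '[0,0,-1,0,0,0,0,-1,0,0,0,0,0,0,0]'
python3 -m handwheel '[0,0,-1,0,0,0,0,0,0,0]'
```

```text
time: 9.8
tool_pos: [0.5215, -0.1934, 0.1956]
tool_rot: [3.142, -0.0, 1.761]
contact_force: [-0.8, -1.0, -3.4]
opening: 0.0116
grip_force: 50.0
time: 10.1
tool_pos: [0.5217, -0.1939, 0.1944]
tool_rot: [3.141, 0.001, 1.761]
contact_force: [-1.2, -2.3, 3.0]
opening: 0.0117
grip_force: 50.0
time: 10.3
tool_pos: [0.5218, -0.1943, 0.1942]
tool_rot: [3.14, 0.002, 1.761]
contact_force: [-3.1, -2.9, 7.5]
opening: 0.0117
grip_force: 50.0
```

It met the floor at TCP z 0.194, as predicted. One more light press, then release and rise.

```bash
python3 -m handwheel '[0,0,-1,0,0,0,0,0,0,0]'; python3 -m handwheel '[0,0,0,0,0.15,0,0,0,0,0.3,0,0,0,0,0.4,0,0,0,0,0.4,0,0,10,0,0.4,0,0,30,0,0.4,0,0,40,0,0.4,0,0,40,0,0.4]'
python3 -m handwheel '[-30,20,20,0,0,-40,20,0,0,0,-40,20,0,0,0,-20,10,0,0,0,0,0,0,0,0]' 
python3 - <<'E'
from h import *
s=robot.observe(); print(s['tool_pos'],s['tool_rot'],s['opening'])
for n in('side','top'):
    p,d=eyes.read_camera(n); np.save(n+'4.npy',d); cv2.imwrite(f'pics/{n}4f.png',p)
    hsv=cv2.cvtColor(p,cv2.COLOR_BGR2HSV); W=cloud(n,d)
    c0=proj(n,[[.5208,-.19,.18]])[0].astype(int)
    g=cv2.inRange(hsv,(45,80,40),(85,255,255)); M=np.zeros_like(g); M[c0[1]-25:c0[1]+25,c0[0]-25:c0[0]+25]=g[c0[1]-25:c0[1]+25,c0[0]-25:c0[0]+25]
    P=W[M>0]; print(n,'green z',np.nanpercentile(P,[2,50,98],axis=0).round(3).tolist())
    l0=proj(n,[[.533,-.325,.225]])[0].astype(int); rd=cv2.inRange(hsv,(0,140,60),(8,255,255))|cv2.inRange(hsv,(172,140,60),(180,255,255))
    if n=='top':
        M=np.zeros_like(rd); sl=np.s_[l0[1]-20:l0[1]+20,l0[0]-20:l0[0]+20]; M[sl]=rd[sl]; v,u=np.nonzero(M); print('lever px',u.mean(),v.mean(),'ball',onz('top',[[u.mean(),v.mean()]],.232),np.nanmedian(W[M>0],axis=0))
a=cv2.imread('pics/side4f.png')[70:190,290:450]; b=cv2.imread('pics/top4f.png')[140:240,340:480]
can=np.zeros((600,800,3),np.uint8); a=cv2.resize(a,None,fx=2.5,fy=2.5); b=cv2.resize(b,None,fx=2.8,fy=2.8); can[:300,:400]=a; can[:280,400:792]=b; cv2.imwrite('pics/c4.png',can[:300])
E
```

```text
time: 10.5
tool_pos: [0.5218, -0.1946, 0.1942]
tool_rot: [3.139, 0.003, 1.761]
contact_force: [-5.6, -2.9, 13.2]
opening: 0.0116
grip_force: 50.0
time: 11.3
tool_pos: [0.5212, -0.1932, 0.3135]
tool_rot: [-3.141, -0.0, 1.761]
contact_force: [1.1, -0.7, 0.1]
opening: 0.0364
grip_force: 0.0
time: 11.8
tool_pos: [0.3895, -0.1221, 0.3331]
tool_rot: [3.14, 0.001, 1.761]
contact_force: [-0.4, -0.1, 1.0]
opening: 0.0025
grip_force: 0.0
[ 0.38952962 -0.12214876  0.33314126] [3.14016946e+00 9.72895725e-04 1.76131218e+00] 0.0025490467217962583
side green z [[0.515, -0.295, 0.137], [0.521, -0.168, 0.182], [0.562, -0.163, 0.199]]
top green z [[0.491, -0.214, 0.135], [0.521, -0.188, 0.196], [0.53, -0.136, 0.425]]
lever px 445.3157894736842 190.52631578947367 ball [[ 0.53487356 -0.32287143  0.232     ]] [ 0.53356427 -0.32115525  0.23643592]
```

View pics/c4.png

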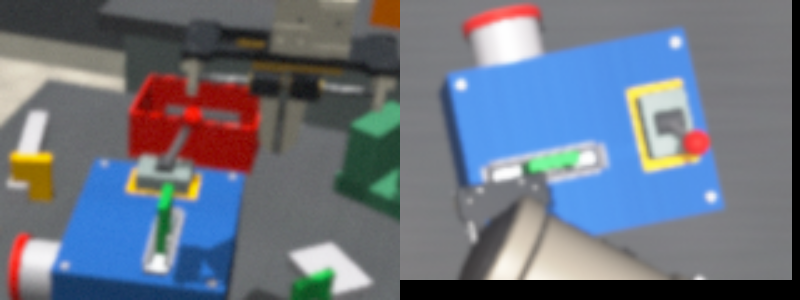

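The filter is home: bar top at 0.196 m, frame flush at top-crop (545,160), tab standing out. The lever ball is at (697,142), still off and leaning to -x. Next I go behind it with closed fingers.

```bash
python3 -m handwheel '[15,-36,0,0,0,15,-36,0,0,0,15,-36,0,0,0,15,-36,0,0,0,14,-36,0,0,0,14,-35,0,0,0,0,0,0,0,0]'; python3 -m handwheel '[0,0,-30,0,0,0,0,-30,0,0,0,0,-30,0,0,0,0,-14,0,0,0,0,0,0,0]'
```

```text
time: 12.6
tool_pos: [0.4807, -0.343, 0.329]
tool_rot: [-3.14, -0.001, 1.758]
contact_force: [-0.8, 0.9, -0.2]
opening: 0.0002
grip_force: 0.0
time: 13.1
tool_pos: [0.479, -0.3375, 0.225]
tool_rot: [-3.139, -0.004, 1.761]
contact_force: [-0.7, 0.5, 0.1]
opening: 0.0002
grip_force: 0.0
```

```bash
python3 -m handwheel '[10,2,0,0,0,10,2,0,0,0,10,2,0,0,0,10,2,0,0,0,10,2,0,0,0,10,2,0,0,0,0,0,0,0,0]'; python3 -m handwheel '[7,1.4,0,0,0,7,1.4,0,0,0,7,1.4,0,0,0,7,1.4,0,0,0,0,0,0,0,0]'
```

```text
time: 13.8
tool_pos: [0.5409, -0.3259, 0.2275]
tool_rot: [3.141, -0.0, 1.762]
contact_force: [0.4, 0.0, 0.1]
opening: -0.0001
grip_force: 0.0
time: 14.3
tool_pos: [0.5685, -0.3205, 0.2275]
tool_rot: [3.141, 0.0, 1.762]
contact_force: [-0.3, 0.0, 0.7]
opening: 0.0006
grip_force: 0.0
```

```bash
python3 -m handwheel '[3,0.6,0,0,0,3,0.6,0,0,0,0,0,0,0,0]'; python3 -m handwheel '[2,0.4,0,0,0,2,0.4,0,0,0,0,0,0,0,0]'; python3 - <<'E'
from h import *
p,d=eyes.read_camera('side'); cv2.imwrite('pics/s5.png',cv2.resize(p[60:180,290:450],None,fx=4,fy=4,interpolation=2))
E
```

```text
time: 14.6
tool_pos: [0.5738, -0.3196, 0.2278]
tool_rot: [3.141, 0.0, 1.761]
contact_force: [0.2, -0.4, -0.5]
opening: 0.0005
grip_force: 0.0
time: 14.9
tool_pos: [0.5755, -0.3194, 0.2276]
tool_rot: [-3.137, -0.001, 1.76]
contact_force: [-9.5, -1.5, 1.8]
opening: 0.0003
grip_force: 4.6
```

View pics/s5.png

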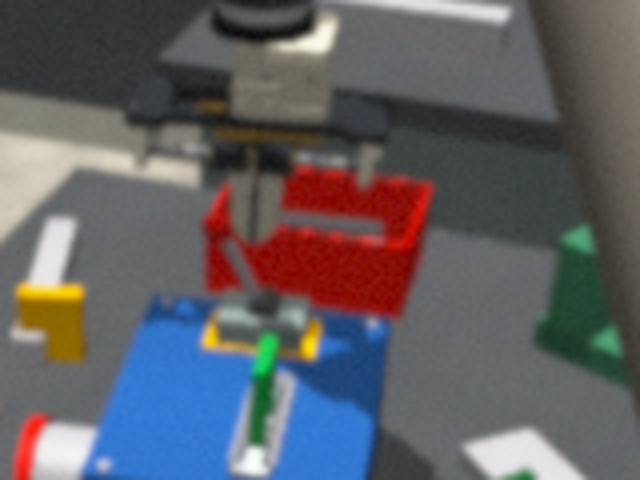

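The lever at (240,265) now leans to +x, and a 9.5 N rise says it has reached the stop. I press slightly more, then retreat and check.

```bash
python3 -m handwheel '[1.5,0.3,0,0,0,0,0,0,0,0]'; python3 -m handwheel '[-10,-2,0,0,0,-30,-6,0,0,0,-30,-6,0,0,0,-30,-6,20,0,0,-30,-5,40,0,0,-30,0,40,0,0,-40,0,20,0,0,0,0,0,0,0]'
python3 - <<'E'
from h import *
for n in('side','top'):
    p,d=eyes.read_camera(n); cv2.imwrite(f'pics/{n}6f.png',p); W=cloud(n,d)
    hsv=cv2.cvtColor(p,cv2.COLOR_BGR2HSV); rd=cv2.inRange(hsv,(0,140,60),(8,255,255))|cv2.inRange(hsv,(172,140,60),(180,255,255))
    if n=='top':
        l0=proj(n,[[.603,-.313,.232]])[0].astype(int); M=np.zeros_like(rd); sl=np.s_[l0[1]-20:l0[1]+20,l0[0]-20:l0[0]+20]; M[sl]=rd[sl]; v,u=np.nonzero(M); print(onz('top',[[u.mean(),v.mean()]],.232),np.nanmedian(W[M>0],axis=0))
a=cv2.imread('pics/side6f.png')[70:380,220:450]; b=cv2.imread('pics/top6f.png')[130:240,180:480]
can=np.zeros((600,800,3),np.uint8); a=cv2.resize(a,None,fx=1.4,fy=1.4); b=cv2.resize(b,None,fx=1.5,fy=1.5); can[:a.shape[0],:a.shape[1]]=a; can[:b.shape[0],330:330+b.shape[1]]=b; cv2.imwrite('pics/c6.png',can)
s=robot.observe(); print(s['tool_pos'],s['contact_force'],s['time'])
E
```

```text
time: 15.15
tool_pos: [0.5757, -0.3194, 0.2276]
tool_rot: [-3.134, -0.001, 1.76]
contact_force: [-14.3, -1.3, 2.8]
opening: 0.0005
grip_force: 7.0
time: 15.95
tool_pos: [0.3768, -0.3444, 0.352]
tool_rot: [3.138, 0.007, 1.758]
contact_force: [1.1, 0.3, 0.3]
opening: 0.0005
grip_force: 0.0
[[ 0.60134978 -0.3091205   0.232     ]] [ 0.60056792 -0.30877646  0.23227029]
[ 0.37887613 -0.3436934   0.34839384] [ 0.71736126 -0.15495977 -0.85671057] 16.05
```

View pics/c6.png

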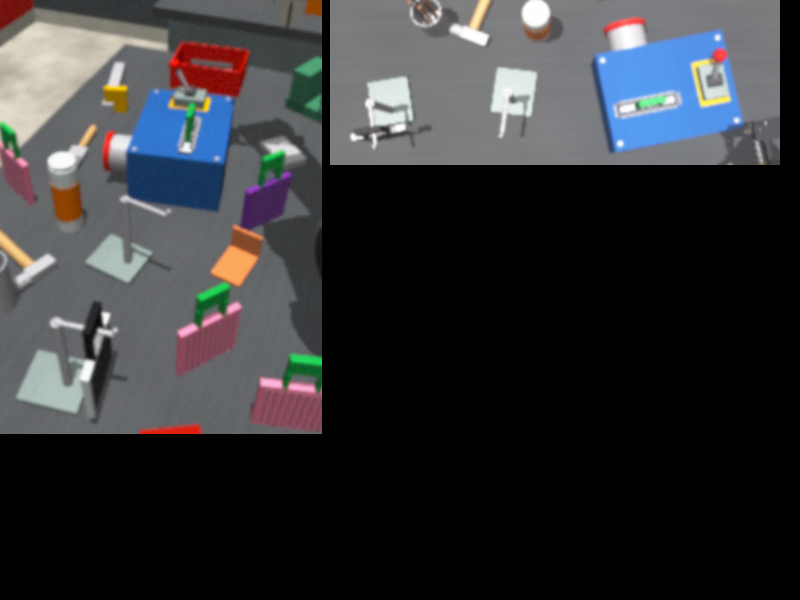

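The lever is at (718,57), fully over to +x: the tip is now 37 mm past the hinge line and reached a hard stop. The filter is seated at (650,102), the sooty filter still hangs at (95,350), and the robot is clear.

```bash
python3 -c "
from cell import robot
print(robot.hand_in())"
```

```text
the job is handed in; nothing more can be done
None
```

I handed the job in at about 16 s: the clean filter was lowered fully home in the slot, the lever was then pushed over to its stop, and the sooty filter was left hanging; no verdict was returned.

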